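Pack up the heel of a strap clamp and hold it down

TASK

Pull the top drawer of the bench drawer unit out to its stop and take packing plates from it; lay them one at a time, flat and square, on the steel block under the sprung heel of the yellow clamp strap, until the gap is closed and no further plate would go in. Then press the heel of the strap down firmly onto the stack with the fingers, so that the strap sits level and the stack is held tight, and finish while still holding it down. Leave the drawer out, and the spare steel block and everything else on the bench as they are.

Things in the scene. Friction and masses are not known exactly. Their poses are not given: they have to be found in the camera images.
- station: Clamping station screwed to the bench: grey iron T-slot plate 400 x 260 x 25 mm, an aluminium housing on it. Origin: plate's underside centre. x runs along the near strap from heel end (x -140 mm) to toe (+10 mm), y left, z up. A stud at x -60, y 0 mm stands through the strap, top at z 105 mm, a 24 mm wide spring round it below. The far strap is already clamped, on the same height of packing.
- stack_spot (a point): Point on top of the iron plate (z 25 mm) where the middle of the stack belongs, at station x -145, y 0 mm: 90 mm plates centred here reach 40 mm under the strap and stick out 50 mm beyond its heel, where they can be gripped across their width and slid in along +x. Axes as the station's.
- strap (a joint): Tilt of the yellow steel strap (150 x 40 x 14 mm) about its toe on the housing, rad. 0: heel sprung up, its underside 48 mm above the iron plate over the stack; grows as the heel goes down. Level at 0.033: underside 44 mm above the iron plate. 1 to 2 N at the heel overcome the spring; with too low a stack it sinks further, on a full stack it stops hard.
- heel_top (a point): Point on top of the strap, on its centre line, 20 mm in from the heel's end, over the middle of the stack's covered part: the place to press. x runs along the strap to the toe.
- block_thin: Grey steel block, 90 x 40 mm, 20 mm high, 0.55 kg, loose. This one or the 28 mm block stands on the iron plate under the strap's heel as the foot of the stack; the other stands 100 mm to its left (station +y) as a spare: leave that alone. Origin: centre of its underside; x along its length, z up.
- block_thick: Grey steel block, 90 x 40 mm, 28 mm high, 0.77 kg, loose. This one or the 20 mm block stands on the iron plate under the strap's heel as the foot of the stack; the other stands 100 mm to its left (station +y) as a spare: leave that alone. Origin: centre of its underside; x along its length, z up.
- cab_drawer0 (a joint): Opening of the top drawer of the drawer unit, m: 0 shut, 0.166 at its stop. It slides out towards the robot, along -x of cab_drawer0_handle, with 1 to 2 N.
- cab_drawer0_handle (a point): Middle of the top drawer's level bar handle: light wood, round, 11 mm thick, 120 mm long, 35 mm off the dark front, 80 mm above the bench, 30 mm below the unit's top (unit 240 x 360 x 110 mm); grip or hook it from above. x points into the drawer, y along the bar. The drawer's floor is 15 mm lower (65 mm above the bench), its front rises to 98 mm; the plates lie 80 to 180 mm behind the bar.
- plate0: Bare aluminium packing plate, 90 x 40 x 8 mm, about 0.1 kg, one of three alike, lying flat in the top drawer (shut at the start), lengthwise along its pull, side by side about 90 mm apart. Origin: centre of its underside; x along its length, y across its 40 mm width, z up.
- plate1: Bare aluminium packing plate, 90 x 40 x 8 mm, about 0.1 kg, one of three alike, lying flat in the top drawer (shut at the start), lengthwise along its pull, side by side about 90 mm apart. Origin: centre of its underside; x along its length, y across its 40 mm width, z up.
- plate2: Bare aluminium packing plate, 90 x 40 x 8 mm, about 0.1 kg, one of three alike, lying flat in the top drawer (shut at the start), lengthwise along its pull, side by side about 90 mm apart. Origin: centre of its underside; x along its length, y across its 40 mm width, z up.
- spanner: Steel wrench, 180 mm long, lying on the iron plate to the right of the housing; leave it.
- screwdriver: Screwdriver with a red handle, 200 mm long, lying on the bench; leave it.
- multimeter: Red multimeter, 150 x 80 x 35 mm, lying on the bench; leave it.
- spray_can: Green spray can, 60 mm diameter, 190 mm tall, standing; leave it.
- red_bin: Small red open bin, 140 x 100 x 60 mm; leave it.
- screw_jar: Glass jar with a steel cap, 70 mm diameter, 80 mm tall, standing on top of the drawer unit; leave it.

How it is judged:
By the outcome, as a careful person would: the job done as asked, in the order asked, and still so for the second after the job is handed in, while the arm keeps its last pose, push and grip.
It also fails if it takes over 72 s, if anything falls off the work surface, if the arm or the gripper's body presses on something with over 40 N, if the wrist force passes 120 N, or if a joint passes its speed limit or range.

ROBOT

A 6-joint arm with a two-finger parallel gripper is mounted at the origin on the work surface. World frame = base frame: x ahead of the robot, y to its left, z up, the work surface at z = 0. Lengths are in m, angles in rad, forces in N, time in s.
With the tool pointing down it reaches from about 0.25 to 0.725 m from the base axis. Payload 4 kg.
Tool frame: the origin (TCP) lies on the front face of the gripper's body, between the roots of the fingers; the fingertips stand 73 mm ahead of it and the grasp point (between the pads) lies 54 mm ahead of it; z points along the fingers, y is the direction in which the jaws open and shut (so a half turn about z gives the same grasp; the last joint's range is limited). The gripper opens to 85 mm and grips with 20 to 120 N. Pads are 22 mm wide; open, the fingers measure 114 mm over their backs; the gripper's body (76 mm by 85 mm) begins 54 mm behind the grasp point. The pads swing forward as they close: fully open they stand 13 mm farther back than shut.
Start: joints at [0, 0.241, 0.005, 1.335, 0, 1.571], TCP at [0.5, -0, 0.304] pointing down, gripper open.
Joint ranges: [-2.72, 2.72], [-1.05, 1.87], [-1.09, 1.28], [-1.99, 2.15], [-1.42, 1.44], [-3.14, 3.14]. Speed limits (rad/s): [2.79, 2.79, 3.14, 3.14, 3.14, 3.14].

INTERFACE

Orientations are given as a unit quaternion [x, y, z, w].
In Python, from workcell import sensors, camera, order gives the robot as it stands. The module is installed in compiled form; this text tells all that it offers.
- The arm moves only by the shell command python3 -m inch 'ROWS'. ROWS is JSON, one flat list of numbers, 5 for each row, row after row: the opening, from -1 (shut) to 1 (fully open), then the shift along the tool's x, y, z in mm, then the turn about the tool's z in units of 6 degrees (1.0 is 6 degrees). A call has 1 to 8 rows; each row is the pose to reach, as a shift and turn from the pose commanded when the call began, along the tool's axes at that moment; what a row does not reach only later rows make up. A row lasts 1/10 s, in which the tool goes at most 50 mm and 8.59 degrees, less where a joint would pass 70% of its speed; a pose out of reach is approached as far as the arm can. A call with a gripper value outside its range is refused whole. The fingers move at their own pace and stop on an object; the grip force is fixed at half the most. Time passes only in rows, so rows that repeat a pose let the fingers close. It gives the time, the measured TCP pose, the force and the opening at its end, in the units of the state.
- sensors.get_obs(): the state, without advancing time (a new reading comes with each control period).
- camera(name): name is "scene" or "side" or "wrist"; returns a dict with "pixels" (400x640x3 uint8, red, green, blue), "intrinsics" (3x3 intrinsics, pixels), "extrinsics" (4x4, takes a point from camera to world coordinates). Camera axes: x right, y down, z forward; pixel columns grow to the right and rows downward; lengths in m; the calibration is good to about 2 mm. A picture is of the moment at which its call begins. There is no depth.
- order.job_done(): hands the job in, once; it reports no verdict.
The state is a dict: "clock": time; "joint_pos": joint angles; "joint_vel": joint speeds; "tau": joint torques, N m; "eef_pos": TCP position; "tool_rot": TCP orientation; "ft_force": force on the tool from outside, world axes, zero at the start; "ft_torque": the same for the moment, N m; "grip_width": finger opening in m.
Only numpy, scipy, OpenCV 4.12 (cv2) and the standard library are available. Lean on these libraries where they do the work, as an engineer would, in place of code of your own. Each camera call takes 0.05 s, during which the arm holds its last target.

## Working session

There is one attempt and no reset: what is moved stays moved. The work goes in short steps, Python scripts to look and compute and a shell command to move; the robot and the scene stay as the last step left them, time stands still between calls to the robot, and variables do not carry over. Pictures are saved under pics/ and viewed, and the job is handed in when it is done.

```bash
mkdir -p pics
cat > h.py <<'E'
import numpy as np,cv2
from workcell import sensors,camera,order
def snap(n,f):
    c=camera(n); cv2.imwrite(f'pics/{f}.png',c['pixels'][:,:,::-1]); np.savez(f'pics/{f}.npz',**c); return c
def load(f): return dict(np.load(f'pics/{f}.npz'))
def ray(c,u,v):
    K=c['intrinsics'];E=c['extrinsics'];d=E[:3,:3]@np.linalg.solve(K,[u,v,1.]);return E[:3,3],d
def onz(c,u,v,z):
    o,d=ray(c,u,v);return o+d*(z-o[2])/d[2]
def proj(c,p):
    E=c['extrinsics'];q=c['intrinsics']@(E[:3,:3].T@(np.asarray(p)-E[:3,3]));return q[:2]/q[2]
def tri(c1,p1,c2,p2):
    o1,d1=ray(c1,*p1);o2,d2=ray(c2,*p2)
    t=np.linalg.lstsq(np.c_[d1,-d2],o2-o1,rcond=None)[0];a=o1+d1*t[0];b=o2+d2*t[1];return (a+b)/2,np.linalg.norm(a-b)
E
python3 - <<'E'
from h import *
for n in ['scene','side','wrist']:
    c=snap(n,n+'0');print(n,c['extrinsics'].round(3).tolist(),c['intrinsics'][0,0])
print({k:np.round(v,3) for k,v in sensors.get_obs().items()})
E
```

```text
scene [[-0.485, 0.543, -0.685, 1.763], [0.874, 0.319, -0.366, 0.65], [0.02, -0.777, -0.63, 1.265], [0.0, 0.0, 0.0, 1.0]] 504.7969722699218
side [[0.893, -0.343, 0.293, -0.048], [-0.451, -0.665, 0.596, -1.078], [-0.009, -0.664, -0.748, 1.367], [0.0, 0.0, 0.0, 1.0]] 511.864817724201
wrist [[1.0, 0.0, -0.002, 0.5], [-0.0, -0.959, -0.282, 0.071], [-0.002, 0.282, -0.959, 0.374], [0.0, 0.0, 0.0, 1.0]] 289.6390751987988
{'clock': np.float64(0.15), 'joint_pos': array([ 0.   ,  0.241,  0.004,  1.335, -0.   ,  1.571]), 'joint_vel': array([-0.001, -0.001,  0.003, -0.   , -0.001, -0.001]), 'tau': array([-2.0000e-03, -3.7263e+01,  2.5264e+01,  1.2000e-02, -0.0000e+00,
        0.0000e+00]), 'eef_pos': array([0.5  , 0.   , 0.303]), 'tool_rot': array([ 0.707,  0.707, -0.001, -0.001]), 'ft_force': array([ 0.364,  0.287, -1.272]), 'ft_torque': array([-0.049,  0.038, -0.018]), 'grip_width': np.float64(0.085)}
```

View pics/scene0.png

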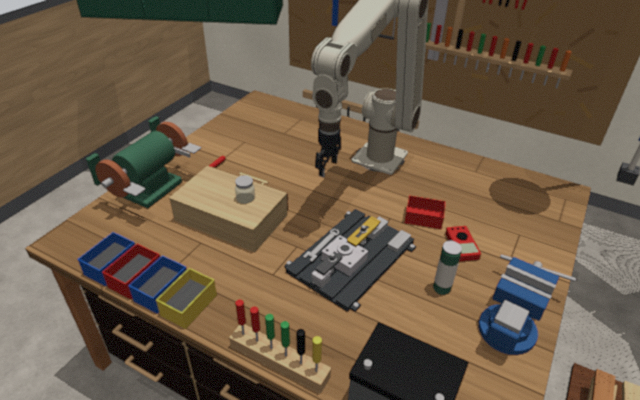

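View pics/side0.png

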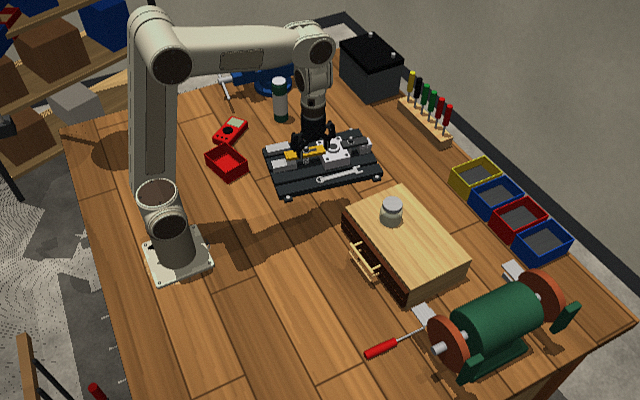

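View pics/wrist0.png

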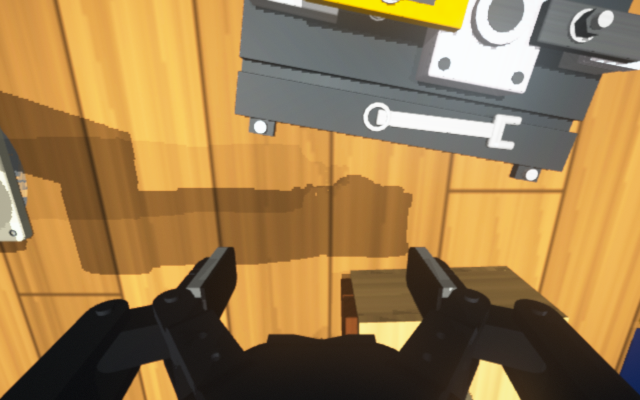

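Run:
```python
import cv2
s=cv2.imread('pics/side0.png');c=cv2.imread('pics/scene0.png')
cv2.imwrite('pics/z1.png',cv2.resize(s[120:200,255:395],None,fx=5.5,fy=5.5,interpolation=2))
cv2.imwrite('pics/z2.png',cv2.resize(s[180:310,335:475],None,fx=4.5,fy=4.5,interpolation=2))
cv2.imwrite('pics/z3.png',cv2.resize(c[200:310,280:420],None,fx=5.4,fy=5.4,interpolation=2))
```

```text
(no output)
```

View pics/z1.png

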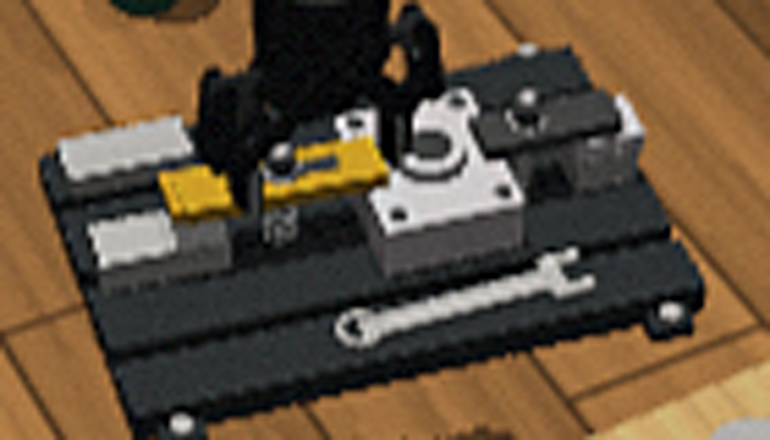

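View pics/z2.png

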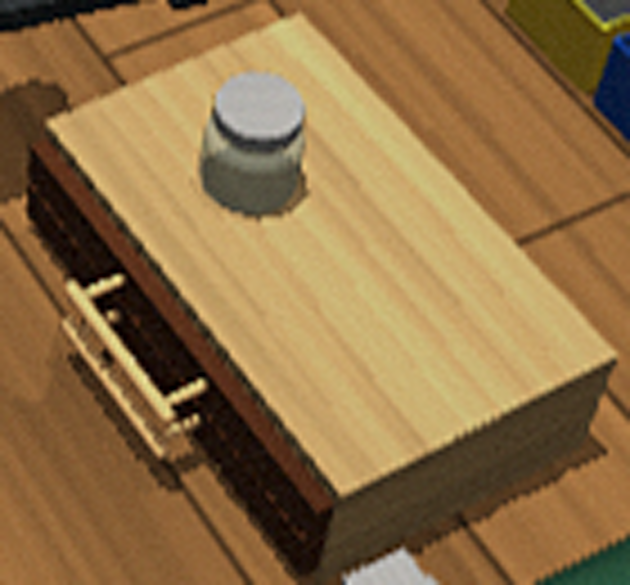

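View pics/z3.png

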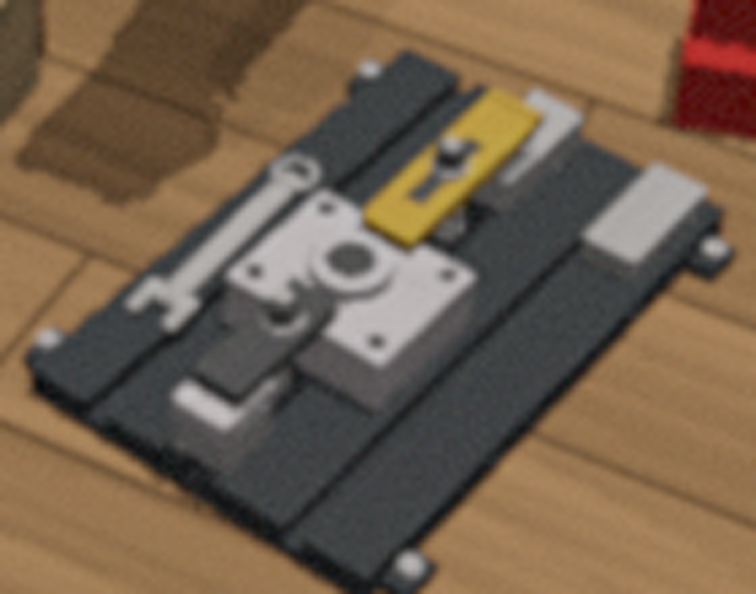

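Run:
```python
from h import *
s=load('side0');c=load('scene0');w=load('wrist0')
Z1=lambda x,y:(255+x/5.5-.4,120+y/5.5-.4);Z2=lambda x,y:(335+x/4.5-.4,180+y/4.5-.4);Z3=lambda x,y:(280+x/5.4-.4,200+y/5.4-.4)
for p in [(48,122),(342,497),(612,358),(300,15)]: print('top',onz(s,*Z2(*p),.11).round(4))
for p in [(75,288),(165,412)]: print('hdl',onz(s,*Z2(*p),.08).round(4))
for p in [(40,155),(570,48),(705,285),(125,415)]: print('st side',onz(s,*Z1(*p),.025).round(4))
for p in [(410,52),(720,205),(32,380),(370,590)]: print('st scene',onz(c,*Z3(*p),.025).round(4))
for z in (.045,.053): print('foot L top near corner side',z,[onz(s,*Z1(*p),z).round(4).tolist() for p in [(88,225),(98,265),(230,245)]])
print('foot bottom',[onz(s,*Z1(*p),.025).round(4).tolist() for p in [(102,290),(232,272)]])
for z in (.045,.053): print('spare',z,[onz(s,*Z1(*p),z).round(4).tolist() for p in [(55,143),(68,183),(193,155),(180,117)]])
for z in (.045,.053): print('spare scene',z,[onz(c,*Z3(*p),z).round(4).tolist() for p in [(653,162),(710,190),(630,265),(582,237)]])
for z in (.045,.053): print('foot scene',z,[onz(c,*Z3(*p),z).round(4).tolist() for p in [(536,90),(584,116)]])
```

```text
top [ 0.5417 -0.1494  0.11  ]
top [ 0.5518 -0.508   0.11  ]
top [ 0.7711 -0.5005  0.11  ]
top [ 0.763  -0.1432  0.11  ]
hdl [ 0.4969 -0.2693  0.08  ]
hdl [ 0.4987 -0.3861  0.08  ]
st side [0.4439 0.325  0.025 ]
st side [0.8335 0.2529 0.025 ]
st side [7.9e-01 6.0e-04 2.5e-02]
st side [0.3943 0.0716 0.025 ]
st scene [0.4036 0.0774 0.025 ]
st scene [0.4409 0.3239 0.025 ]
st scene [0.8019 0.0132 0.025 ]
st scene [0.8426 0.2655 0.025 ]
foot L top near corner side 0.045 [[0.4377, 0.2247, 0.045], [0.4279, 0.1864, 0.045], [0.5147, 0.163, 0.045]]
foot L top near corner side 0.053 [[0.4347, 0.2168, 0.053], [0.4251, 0.1787, 0.053], [0.5113, 0.1555, 0.053]]
foot bottom [[0.4278, 0.1824, 0.025], [0.513, 0.1577, 0.025]]
spare 0.045 [[0.4507, 0.3106, 0.045], [0.4424, 0.2691, 0.045], [0.5309, 0.2552, 0.045], [0.5397, 0.295, 0.045]]
spare 0.053 [[0.4477, 0.3022, 0.053], [0.4394, 0.2609, 0.053], [0.5274, 0.2471, 0.053], [0.5361, 0.2867, 0.053]]
spare scene 0.045 [[0.4456, 0.2756, 0.045], [0.452, 0.3183, 0.045], [0.5435, 0.2994, 0.045], [0.5353, 0.2629, 0.045]]
spare scene 0.053 [[0.4542, 0.278, 0.053], [0.4606, 0.3205, 0.053], [0.5515, 0.3017, 0.053], [0.5434, 0.2654, 0.053]]
foot scene 0.045 [[0.4181, 0.1787, 0.045], [0.4262, 0.2178, 0.045]]
foot scene 0.053 [[0.4269, 0.1818, 0.053], [0.435, 0.2206, 0.053]]
```

```bash
python3 -m inch '[1,-50,0,0,0, 1,-100,0,0,0, 1,-150,0,0,0, 1,-200,0,0,0, 1,-250,0,0,0, 1,-300,0,0,0, 0.3,-300,-20,0,0, -0.3,-300,-20,0,0]'
python3 - <<'E'
from h import *
c=snap('wrist','w1');print(sensors.get_obs()['eef_pos'],sensors.get_obs()['tool_rot'],sensors.get_obs()['grip_width'])
E
```

```text
clock: 0.95
eef_pos: [0.478, -0.3016, 0.3024]
tool_rot: [0.709, 0.706, -0.001, -0.002]
ft_force: [-0.0, 0.3, 0.2]
grip_width: 0.0595
[ 0.47909726 -0.30065744  0.30314393] [ 7.07913004e-01  7.06298987e-01 -5.15830714e-05 -9.57548927e-04] 0.051681031980901036
```

View pics/w1.png

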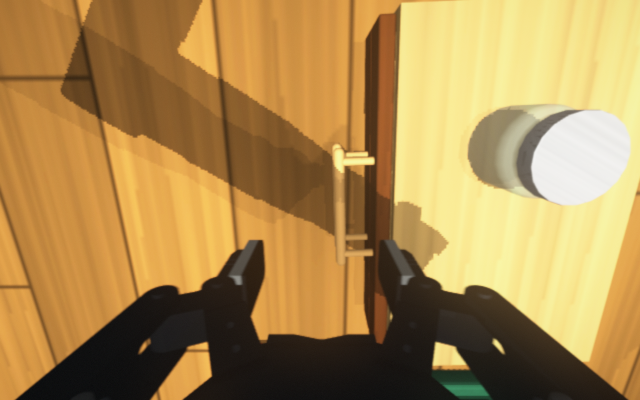

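Run:
```python
from h import *
w=load('w1')
for p in [(339,152),(342,262)]: print('bar',onz(w,*p,.08).round(4))
for p in [(397,5),(392,345)]: print('top edge',onz(w,*p,.11).round(4))
```

```text
bar [ 0.496  -0.2677  0.08  ]
bar [ 0.501  -0.3913  0.08  ]
top edge [ 0.5388 -0.1479  0.11  ]
top edge [ 0.556  -0.4778  0.11  ]
```

```bash
python3 -m inch '[-0.4,-30,19,0,-0.4, -0.4,-30,19,50,-0.4, -0.4,-30,19,100,-0.4, -0.4,-30,19,130,-0.4, -0.4,-30,19,155,-0.4, -0.4,-30,19,175,-0.4, -0.4,-30,19,175,-0.4]'
python3 - <<'E'
from h import *
c=snap('wrist','w2');o=sensors.get_obs();print(o['eef_pos'],o['ft_force'],o['grip_width'])
E
```

```text
clock: 1.7
eef_pos: [0.4995, -0.3283, 0.1295]
tool_rot: [0.691, 0.723, 0.0, -0.0]
ft_force: [-0.8, -0.0, 1.9]
grip_width: 0.0258
[ 0.49956187 -0.32838295  0.12951746] [-1.8738558   1.11949254  1.45599568] 0.025639590773860108
```

View pics/w2.png

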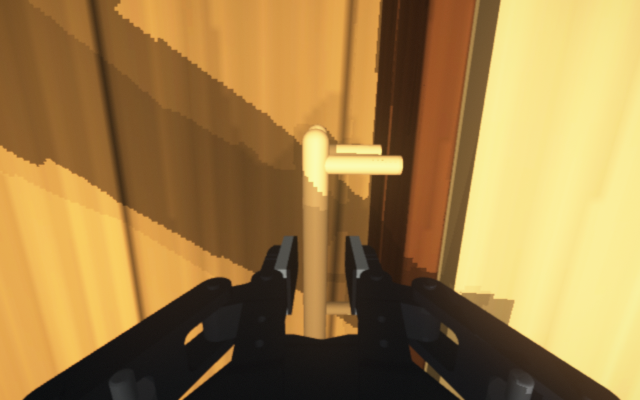

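```bash
python3 -m inch '[-1,0,0,0,0, -1,0,0,0,0, -1,0,0,0,0, -1,0,-10,0,0, -1,0,-35,0,0, -1,0,-65,0,0, -1,0,-95,0,0, -1,0,-120,0,0]'; python3 -m inch '[-1,0,-20,0,0, -1,0,-35,0,0, -1,0,-42,0,0, -1,0,-45,0,0, -1,0,-45,0,0]'
```

```text
clock: 2.55
eef_pos: [0.3786, -0.333, 0.1293]
tool_rot: [0.691, 0.722, 0.002, -0.0]
ft_force: [1.4, 4.7, 3.7]
grip_width: 0.009
clock: 3.05
eef_pos: [0.3335, -0.3346, 0.1292]
tool_rot: [0.692, 0.722, 0.002, -0.001]
ft_force: [-1.1, 7.0, 7.4]
grip_width: 0.0092
```

```bash
python3 -m inch '[-1,0,-2,0,0, -1,0,-4,0,0, -1,0,-4,0,0]'; python3 -c "
from h import *
snap('side','s2')"
```

```text
clock: 3.35
eef_pos: [0.3309, -0.3347, 0.1292]
tool_rot: [0.691, 0.722, 0.003, -0.0]
ft_force: [1.6, 7.6, 5.2]
grip_width: 0.0092
```

View pics/s2.png

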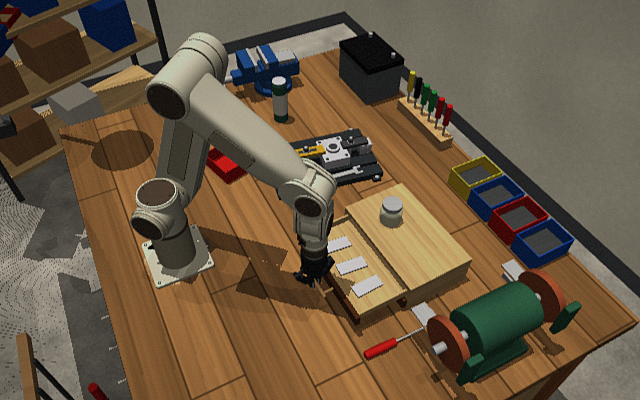

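```bash
python3 -m inch '[-1,0,-3,0,0, -1,0,-6,0,0, -1,0,-6,0,0]'
```

```text
clock: 3.7
eef_pos: [0.33, -0.3348, 0.1293]
tool_rot: [0.69, 0.723, 0.008, 0.003]
ft_force: [18.4, 10.2, -6.0]
grip_width: 0.0092
```

```bash
python3 -m inch '[-1,0,6,0,0, -0.4,0,6,0,0, -0.4,0,6,0,0, -0.4,0,6,-40,0, -0.4,0,6,-90,0, -0.4,0,45,-135,0, 0,10,85,-175,0, 0.4,20,115,-175,0.4]';python3 -m inch '[0.4,0,0,0,0, 0.4,0,0,0,0]'
python3 - <<'E'
from h import *
c=snap('wrist','w3');o=sensors.get_obs();print(o['eef_pos'],o['tool_rot'],o['ft_force'],o['grip_width'])
E
```

```text
clock: 4.5
eef_pos: [0.4397, -0.3143, 0.309]
tool_rot: [0.709, 0.706, 0.0, 0.005]
ft_force: [0.9, -0.7, 0.1]
grip_width: 0.0536
clock: 4.7
eef_pos: [0.4386, -0.3124, 0.3037]
tool_rot: [0.706, 0.708, -0.0, 0.0]
ft_force: [-0.4, -0.3, -0.4]
grip_width: 0.06
[ 0.43757977 -0.31242211  0.3031466 ] [ 7.06920472e-01  7.07292606e-01 -4.28144191e-04 -6.58331239e-04] [-0.91814853 -0.19229187 -0.73309927] 0.05987267714184557
```

View pics/w3.png

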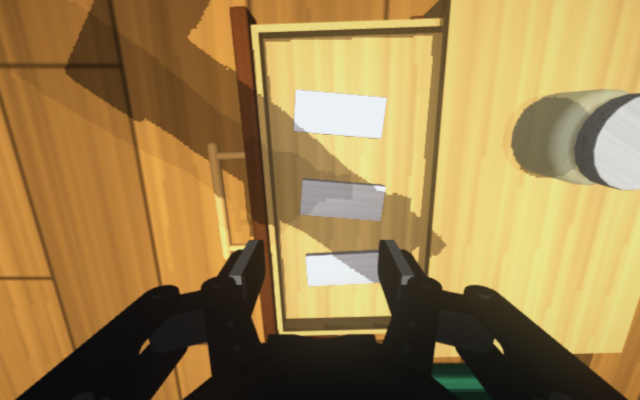

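```bash
cat >> h.py <<'E'
def rects(c,z,roi=None,smax=60,vmin=80,amin=300):
    hsv=cv2.cvtColor(c['pixels'],cv2.COLOR_RGB2HSV);m=((hsv[...,1]<smax)&(hsv[...,2]>vmin)).astype(np.uint8)
    if roi: k=np.zeros_like(m);k[roi[1]:roi[3],roi[0]:roi[2]]=1;m*=k
    m=cv2.morphologyEx(m,cv2.MORPH_OPEN,np.ones((3,3),np.uint8))
    for q in cv2.findContours(m,0,2)[0]:
        if cv2.contourArea(q)<amin: continue
        w=np.array([onz(c,*p[0],z)[:2]*1000 for p in q],np.float32);r=cv2.minAreaRect(w)
        b=cv2.boundingRect(q);bx=cv2.boxPoints(r);e=bx[1]-bx[0];f=bx[2]-bx[1];l=e if np.hypot(*e)>np.hypot(*f) else f
        a=np.degrees(np.arctan2(l[1],l[0]));a=(a+90)%180-90
        print('px',b,'ctr mm',np.round(r[0],1),'size',np.round(sorted(r[1]),1),'yaw',round(float(a),2))
E
python3 - <<'E'
from h import *
c=load('w3');rects(c,.073,(270,60,430,300))
print(sensors.get_obs()['joint_pos'])
for p in [(213,147),(219,258)]: print(onz(c,*p,.08))
E
```

```text
px (305, 250, 75, 36) ctr mm [ 464.2 -415.4] size [42.8 85.6] yaw 3.35
px (300, 179, 86, 42) ctr mm [ 461.9 -331.8] size [40.8 90.1] yaw -4.77
px (294, 89, 93, 50) ctr mm [ 457.  -242.3] size [40.4 90.4] yaw -4.7
[-6.19775736e-01  3.16888196e-01  1.06302240e-01  1.36165002e+00
 -6.27876333e-04  9.50494766e-01]
[ 0.33000323 -0.27432427  0.08      ]
[ 0.32388488 -0.39868597  0.08      ]
```

```bash
python3 -m inch '[0.4,20,-7,0,-1.4, 0.4,40,-7,0,-2.8, 0.4,60,-7,0,-4.2, 0.4,72,-7,0,-5.6, 0.4,72,-7,0,-7, 0.4,72,-7,0,-8.4, 0.4,72,-7,0,-9.8, 0.4,72,-7,0,-11.2]';python3 -m inch '[0.4,0,0,0,-1.4, 0.4,0,0,0,-2.8, 0.4,0,0,0,-3.0, 0.4,0,0,0,-3.0]'
python3 - <<'E'
from h import *
c=snap('wrist','w4');o=sensors.get_obs();print(o['eef_pos'],o['tool_rot'],o['joint_pos'],o['grip_width'])
rects(c,.073)
E
```

```text
clock: 5.55
eef_pos: [0.4293, -0.241, 0.3029]
tool_rot: [0.196, 0.981, 0.0, -0.001]
ft_force: [0.2, 0.3, -0.0]
grip_width: 0.06
clock: 5.95
eef_pos: [0.43, -0.2409, 0.3033]
tool_rot: [0.044, 0.999, 0.0, -0.001]
ft_force: [0.0, 0.1, 0.3]
grip_width: 0.0601
[ 0.43030158 -0.24086877  0.30342992] [ 4.36566663e-02  9.99046434e-01  1.78154415e-04 -5.35514007e-04] [-5.10234605e-01  2.27941876e-01 -1.26974475e-02  1.33127383e+00
 -1.63543822e-04 -4.22893408e-01] 0.06000463706637134
px (590, 278, 50, 86) ctr mm [637.1 107.4] size [ 61.4 140.3] yaw 9.63
px (539, 243, 41, 90) ctr mm [585.   24.6] size [ 29.6 122.1] yaw -9.4
px (387, 241, 26, 44) ctr mm [ 531.8 -157.2] size [16.2 61.4] yaw 15.63
px (139, 187, 58, 80) ctr mm [ 466.8 -415.5] size [42.9 90.9] yaw 3.2
px (220, 178, 42, 77) ctr mm [ 461.6 -332.2] size [41.  89.3] yaw -4.8
px (304, 166, 37, 79) ctr mm [ 456.8 -242.4] size [39.8 90. ] yaw -4.46
```

View pics/w4.png

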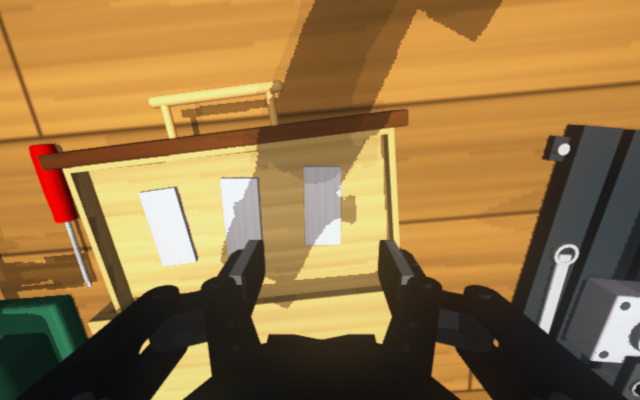

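```bash
python3 -m inch '[0.4,0,0,45,0, 0.4,0,0,90,0, 0.4,0,0,130,0, 0.4,0,0,155,0, 0.4,0,0,166,0, 0.4,0,0,166,0, -0.2,0,0,166,0, -1,0,0,166,0]';python3 -m inch '[-1,0,0,0,0, -1,0,0,0,0, -1,0,0,0,0]'
```

```text
clock: 6.8
eef_pos: [0.4326, -0.2413, 0.1401]
tool_rot: [0.042, 0.999, -0.001, 0.002]
ft_force: [0.4, 0.2, 0.1]
grip_width: 0.0375
clock: 7.1
eef_pos: [0.4326, -0.2413, 0.1399]
tool_rot: [0.042, 0.999, -0.001, 0.002]
ft_force: [-0.5, 0.3, 5.5]
grip_width: 0.0378
```

```bash
python3 -m inch '[-1,0,0,-10,0, -1,0,0,-30,0, -1,0,0,-60,0, -1,0,0,-100,0, -1,0,0,-135,0, -1,0,0,-150,0, -1,0,0,-150,0]';python3 - <<'E'
from h import *
c=snap('wrist','w5');snap('scene','c5');snap('side','s5');o=sensors.get_obs();print(o['eef_pos'],o['tool_rot'],o['grip_width'],o['ft_force'])
rects(c,.23,(200,100,440,330))
E
```

```text
clock: 7.8
eef_pos: [0.4323, -0.2411, 0.2914]
tool_rot: [0.042, 0.999, -0.001, 0.003]
ft_force: [0.8, -0.3, -0.9]
grip_width: 0.0379
[ 0.43052375 -0.24016803  0.2868545 ] [ 4.19088130e-02  9.99120855e-01  4.65762253e-04 -9.75391982e-04] 0.037630928935179296 [-0.1743251  -0.25845284 -1.64917361]
px (363, 238, 19, 42) ctr mm [ 434.3 -215.5] size [ 6.3 24.2] yaw 8.66
px (282, 215, 78, 115) ctr mm [ 442.3 -242.5] size [38.5 67.1] yaw -4.2
px (216, 176, 45, 81) ctr mm [ 407.  -279.7] size [18.8 41.4] yaw -4.79
```

View pics/w5.png

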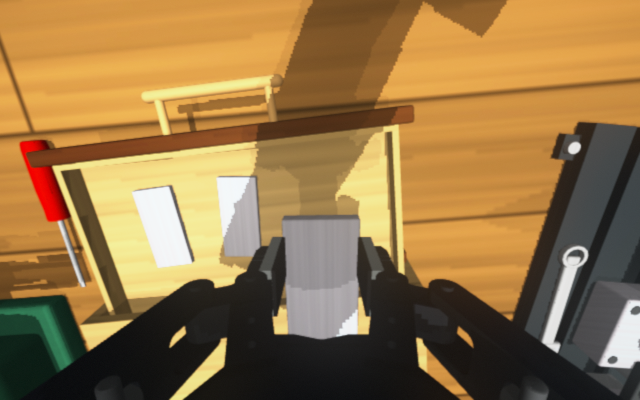

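Run:
```python
from h import *
c=load('w5')
for z in(.22,.225): print(onz(c,322,217,z),[np.linalg.norm(onz(c,284,217,z)-onz(c,360,217,z))])
a=cv2.imread('pics/s5.png');cv2.imwrite('pics/z5.png',cv2.resize(a[110:290,240:400],None,fx=3.3,fy=3.3,interpolation=2))
```

```text
[ 0.41369575 -0.23981335  0.22      ] [np.float64(0.03974974039992727)]
[ 0.41183547 -0.23966513  0.225     ] [np.float64(0.03835230747448538)]
```

View pics/z5.png

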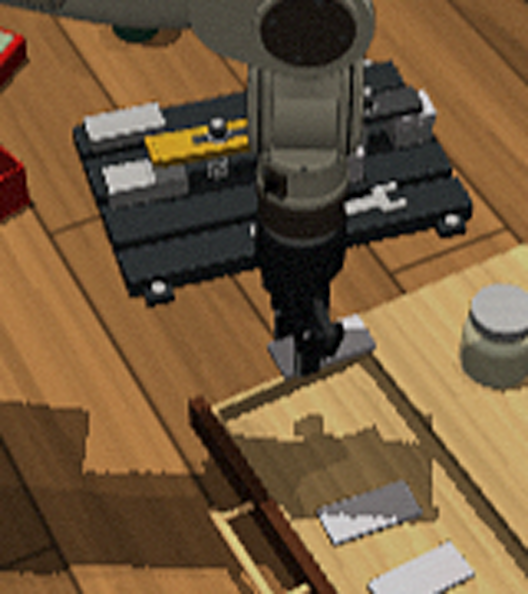

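```bash
python3 -m inch '[-1,-5,30,0,0, -1,-10,75,0,0.3, -1,-20,120,-10,0.6, -1,-30,168,-15,0.9, -1,-40,216,-15,0.9, -1,-50,264,-15,0.9, -1,-58,312,-15,0.9, -1,-65,360,-15,0.9]';python3 -m inch '[-1,0,35,0,0, -1,0,57,0,0, -1,0,57,0,0, -1,0,57,0,0]'
python3 - <<'E'
from h import *
c=snap('wrist','w6');o=sensors.get_obs();print(o['eef_pos'],o['tool_rot'],o['joint_pos'],o['grip_width'])
E
```

```text
clock: 8.75
eef_pos: [0.5255, 0.1146, 0.3008]
tool_rot: [0.089, 0.996, -0.001, -0.002]
ft_force: [0.4, 0.6, -0.9]
grip_width: 0.0376
clock: 9.15
eef_pos: [0.5354, 0.169, 0.3009]
tool_rot: [0.088, 0.996, -0.001, -0.002]
ft_force: [0.3, 0.6, -1.5]
grip_width: 0.0375
[0.53554114 0.16828735 0.30139191] [ 8.89441838e-02  9.96035194e-01 -8.39478550e-04 -1.45559892e-03] [ 3.04645815e-01  3.66669760e-01  1.72897250e-01  1.38035636e+00
 -4.33724882e-04  4.82770544e-01] 0.0375624781349996
```

View pics/w6.png

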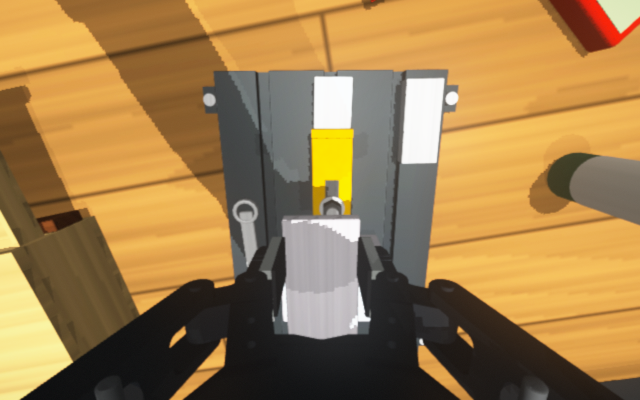

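Run:
```python
from h import *
c=load('w6')
for z in (.045,.053):
    print(z); rects(c,z,(295,65,360,160),smax=50,vmin=150); rects(c,z,(395,65,450,180),smax=50,vmin=150)
hsv=cv2.cvtColor(c['pixels'],cv2.COLOR_RGB2HSV);m=((hsv[...,0]>18)&(hsv[...,0]<32)&(hsv[...,1]>180)&(hsv[...,2]>120)).astype(np.uint8);m[:,:300]=0;m[:,365:]=0;m[:120]=0;m[230:]=0
q=max(cv2.findContours(m,0,2)[0],key=cv2.contourArea);r=cv2.minAreaRect(np.array([onz(c,*p[0],.087)[:2]*1000 for p in q],np.float32));print('strap',r,cv2.boundingRect(q), cv2.boxPoints(r))
for p in [(217,71),(447,70)]: print('station -x corners',onz(c,*p,.025))
a=c['pixels'][60:220,290:460,::-1];cv2.imwrite('pics/z6.png',cv2.resize(a,None,fx=3.7,fy=3.7,interpolation=2))
```

```text
0.045
px (313, 76, 41, 53) ctr mm [456.1 194.8] size [41.8 53.7] yaw -11.05
px (401, 77, 44, 87) ctr mm [493.1 287.4] size [41.  90.8] yaw -9.09
0.053
px (313, 76, 41, 53) ctr mm [456.3 194.5] size [40.8 52.3] yaw -11.05
px (401, 77, 44, 87) ctr mm [492.4 284.8] size [40.  88.6] yaw -9.09
strap ((523.1597900390625, 181.04835510253906), (39.94131088256836, 86.36766815185547), 80.6565933227539) (311, 129, 42, 86) [[477.30664 168.3536 ]
 [562.52844 154.3317 ]
 [569.01294 193.7431 ]
 [483.79114 207.76501]]
station -x corners [0.40007965 0.07503403 0.025     ]
station -x corners [0.44394771 0.32587307 0.025     ]
```

View pics/z6.png

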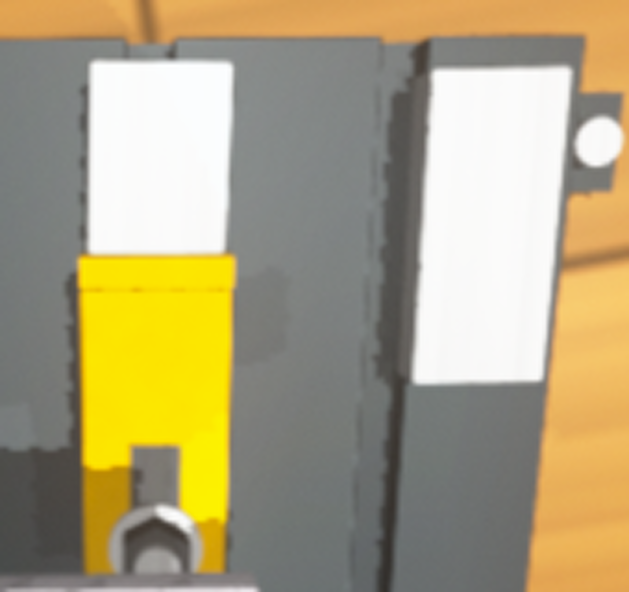

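Run:
```python
from h import *
s=load('side0')
for p in [(205,160),(222,183),(248,164),(233,147)]: print(onz(s,*p,.06).round(3))
o=sensors.get_obs();p=o['eef_pos']
from scipy.spatial.transform import Rotation as R
print('tool delta mm',R.from_quat(o['tool_rot']).inv().apply(np.array([.379,.208,.20])-p)*1000)
```

```text
[0.218 0.324 0.06 ]
[0.233 0.184 0.06 ]
[0.351 0.231 0.06 ]
[0.336 0.343 0.06 ]
tool delta mm [160.82130433  11.54400895 101.81249884]
```

```bash
python3 -m inch '[-1,40,6,0,0, -1,85,12,0,0, -1,125,12,30,0, -1,149,12,70,0, -1,149,12,110,0, -1,149,12,140,0, -1,149,12,160,0, -1,149,12,167,0]';python3 -m inch '[-1,0,0,0,0, -1,0,0,0,0]'
python3 - <<'E'
from h import *
snap('side','s7');c=snap('wrist','w7');o=sensors.get_obs();print(o['eef_pos'],o['tool_rot'])
from scipy.spatial.transform import Rotation as R
for t in ([.4479,.1959,.134],): print('tool delta mm',R.from_quat(o['tool_rot']).inv().apply(np.array(t)-o['eef_pos'])*1000)
a=cv2.imread('pics/s7.png');cv2.imwrite('pics/z7.png',cv2.resize(a[90:210,240:400],None,fx=4.5,fy=4.5,interpolation=2))
E
```

```text
clock: 10.0
eef_pos: [0.39, 0.205, 0.1338]
tool_rot: [0.09, 0.996, -0.001, -0.002]
ft_force: [-0.8, -0.9, -0.8]
grip_width: 0.0373
clock: 10.2
eef_pos: [0.3925, 0.2068, 0.1368]
tool_rot: [0.089, 0.996, 0.0, 0.001]
ft_force: [-0.6, 0.5, -0.1]
grip_width: 0.0379
[0.39272197 0.20727491 0.13718102] [8.92001211e-02 9.96012783e-01 7.30963611e-04 1.15747547e-03]
tool delta mm [-56.31410869  -1.39474754   3.30121683]
```

View pics/z7.png

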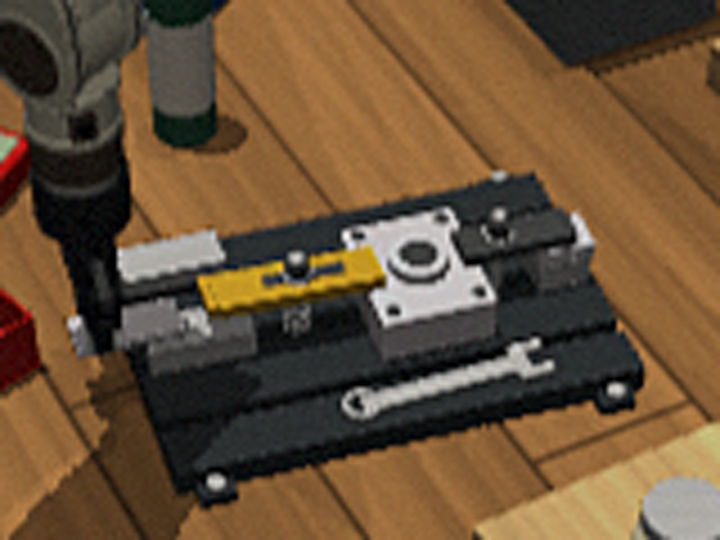

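View pics/w7.png

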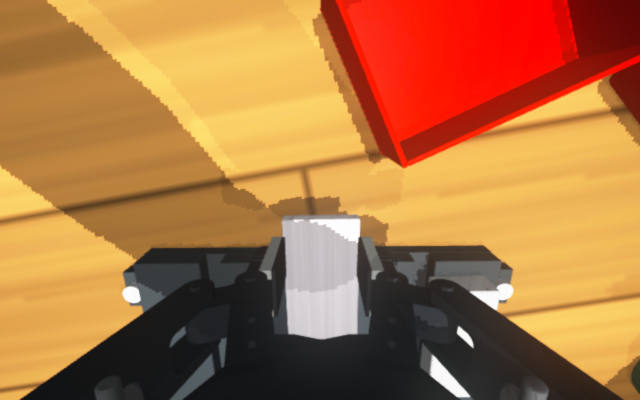

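```bash
python3 -m inch '[-1,-14,-1,0,0, -1,-29,-1,0,0, -1,-44,-1,0,0, -1,-53,-1,0,0, -1,-56,-1,0,0, -1,-56,-1,0,0, -1,-56,-1,2,0, -1,-56,-1,4,0]';python3 -m inch '[-1,0,0,0,0, -1,0,0,0,0]'
python3 - <<'E'
from h import *
snap('side','s8');snap('scene','c8');o=sensors.get_obs();print(o['eef_pos'],o['tool_rot'])
a=cv2.imread('pics/s8.png');cv2.imwrite('pics/z8.png',cv2.resize(a[120:200,250:350],None,fx=7,fy=7,interpolation=2))
E
```

```text
clock: 11.1
eef_pos: [0.446, 0.1962, 0.1317]
tool_rot: [0.089, 0.996, -0.0, -0.0]
ft_force: [-0.3, 0.4, -0.6]
grip_width: 0.0372
clock: 11.3
eef_pos: [0.4462, 0.1962, 0.1318]
tool_rot: [0.089, 0.996, -0.0, -0.0]
ft_force: [-1.1, -0.1, -1.7]
grip_width: 0.0376
[0.44648827 0.19625685 0.13195799] [8.87420462e-02 9.96054642e-01 1.39424481e-07 1.19211750e-05]
```

View pics/z8.png

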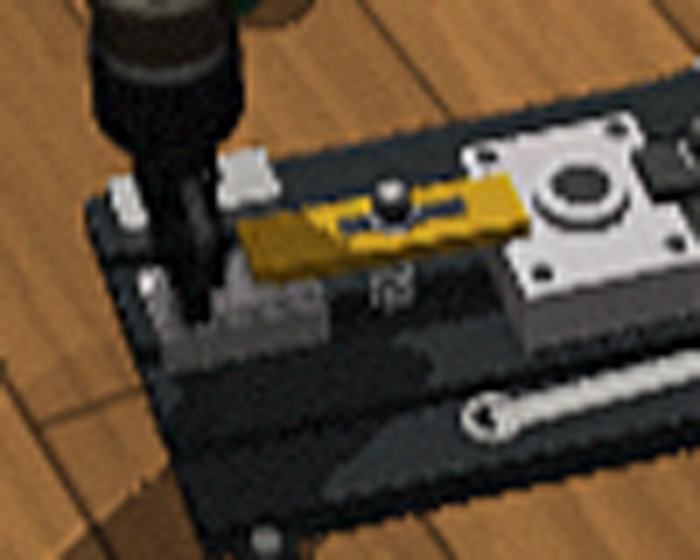

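```bash
python3 -m inch '[-1,-1.5,0,1,0, -1,-1.5,0,2,0, -1,-1.5,0,2,0]';python3 -m inch '[-1,0,0,1,0, -1,0,0,2,0, -1,0,0,2,0]'
```

```text
clock: 11.7
eef_pos: [0.4481, 0.1959, 0.1298]
tool_rot: [0.089, 0.996, -0.0, -0.0]
ft_force: [-0.1, 0.3, 0.2]
grip_width: 0.0375
clock: 12.0
eef_pos: [0.4481, 0.1959, 0.128]
tool_rot: [0.089, 0.996, 0.0, 0.0]
ft_force: [-0.6, 0.2, 0.7]
grip_width: 0.0375
```

```bash
python3 -m inch '[-1,0,0,1,0, -1,0,0,1,0]';python3 -m inch '[-1,0,0,1,0, -1,0,0,1,0]'
```

```text
clock: 12.2
eef_pos: [0.4481, 0.1959, 0.1279]
tool_rot: [0.089, 0.996, 0.0, 0.0]
ft_force: [-2.6, -0.8, 6.6]
grip_width: 0.0376
clock: 12.4
eef_pos: [0.4481, 0.1959, 0.1279]
tool_rot: [0.089, 0.996, 0.0, 0.0]
ft_force: [-5.2, -2.0, 14.9]
grip_width: 0.0375
```

```bash
python3 -m inch '[-1,0,0,-2,0, 0.2,0,0,-2,0, 0.4,0,0,-2,0, 0.4,0,0,-20,0, 0.4,0,0,-60,0, 0.4,0,0,-100,0, 0.4,-40,0,-140,0, 0.4,-80,0,-172,0]';python3 -m inch '[0.4,0,0,0,0, 0.4,0,0,0,0]'
python3 - <<'E'
from h import *
c=snap('wrist','w9');o=sensors.get_obs();print(o['eef_pos'],o['tool_rot'])
rects(c,.061,(295,65,360,160),smax=60,vmin=120)
E
```

```text
clock: 13.2
eef_pos: [0.5211, 0.183, 0.2951]
tool_rot: [0.088, 0.996, 0.0, 0.0]
ft_force: [1.5, 1.0, 0.7]
grip_width: 0.0598
clock: 13.4
eef_pos: [0.5216, 0.1826, 0.2928]
tool_rot: [0.089, 0.996, 0.0, 0.0]
ft_force: [-1.2, -0.0, -0.7]
grip_width: 0.06
[0.52021651 0.18251451 0.29155347] [ 8.90685967e-02  9.96024469e-01 -4.94485862e-04 -1.34077875e-03]
px (295, 84, 65, 76) ctr mm [462.2 199.4] size [66.4 73.5] yaw -10.26
```

View pics/w9.png

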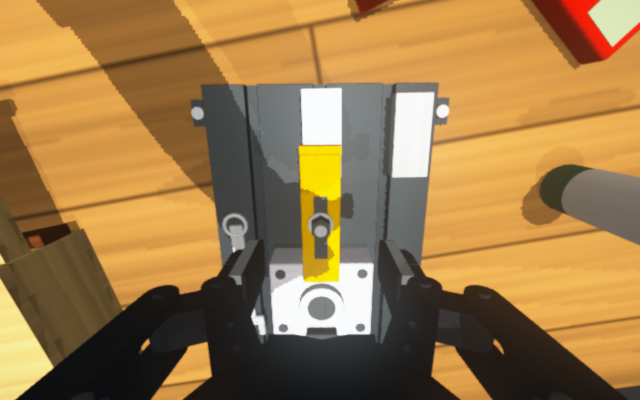

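Run:
```python
from h import *
c=load('w9')
rects(c,.061,(290,80,350,160),smax=50,vmin=180)
a=c['pixels'][70:170,270:450,::-1];cv2.imwrite('pics/z9.png',cv2.resize(a,None,fx=4.4,fy=4.4,interpolation=2))
o=sensors.get_obs()
from scipy.spatial.transform import Rotation as R
print('to B',R.from_quat(o['tool_rot']).inv().apply(np.array([.4357,-.3299,.29])-o['eef_pos'])*1000)
```

```text
px (301, 88, 41, 57) ctr mm [455.2 194.4] size [40.2 55. ] yaw -9.26
to B [  -7.74665376 -519.27774001    2.1690085 ]
```

View pics/z9.png

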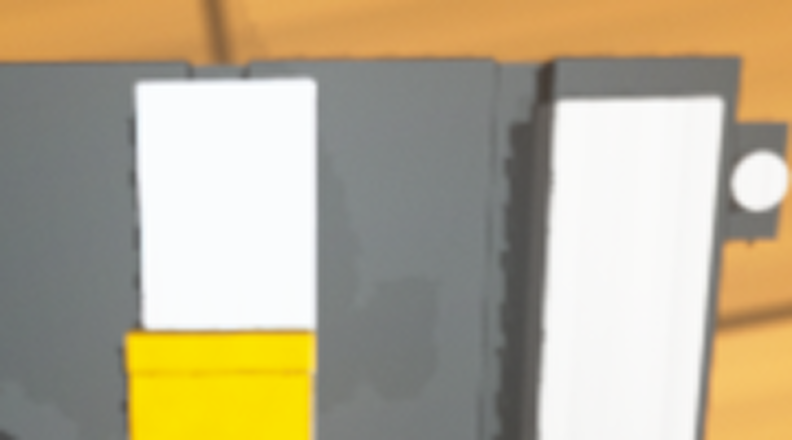

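```bash
python3 -m inch '[0.4,0,-30,0,0, 0.4,0,-75,0,0, 0.4,0,-120,0,-0.2, 0.4,-2,-168,0,-0.4, 0.4,-4,-216,0,-0.6, 0.4,-6,-264,0,-0.8, 0.4,-7,-312,0,-0.9, 0.4,-7,-360,0,-0.9]';python3 -m inch '[0.4,13,-48,0,0, 0.4,13,-96,0,0, 0.4,14,-140,0,0, 0.4,14.5,-158,0,0, 0.4,14.5,-158,0,0, 0.4,14.5,-158,0,0]'
python3 - <<'E'
from h import *
c=snap('wrist','w10');o=sensors.get_obs();print(o['eef_pos'],o['tool_rot'])
rects(c,.073,(100,100,380,300))
E
```

```text
clock: 14.25
eef_pos: [0.4618, -0.1732, 0.291]
tool_rot: [0.041, 0.999, 0.001, -0.002]
ft_force: [0.1, -0.1, -0.6]
grip_width: 0.0595
clock: 14.85
eef_pos: [0.4357, -0.3276, 0.2916]
tool_rot: [0.042, 0.999, 0.001, -0.001]
ft_force: [0.0, 0.6, 0.6]
grip_width: 0.0598
[ 0.43607763 -0.32720006  0.29202891] [ 4.11564431e-02  9.99151679e-01  1.06692818e-03 -9.64878560e-04]
px (213, 178, 51, 89) ctr mm [ 470.9 -416. ] size [41.3 98.5] yaw 3.1
px (299, 168, 40, 82) ctr mm [ 462.1 -332.2] size [40.  90.2] yaw -4.61
```

View pics/w10.png

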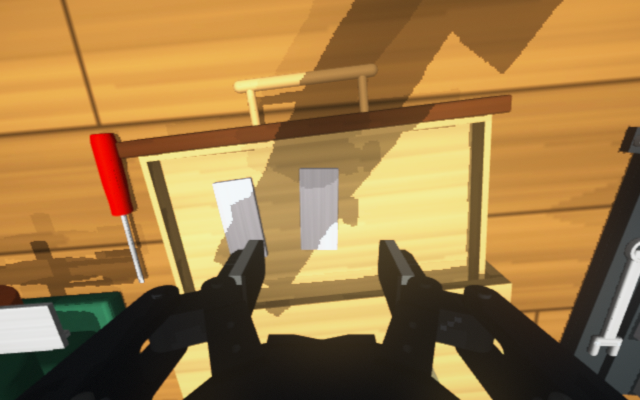

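```bash
python3 -m inch '[0.4,1,-2.5,45,0, 0.4,1,-2.5,90,0, 0.4,1,-2.5,125,0, 0.4,1,-2.5,145,0, 0.4,1,-2.5,153,0, 0.4,1,-2.5,153,0, -0.2,1,-2.5,153,0, -1,1,-2.5,153,0]';python3 -m inch '[-1,0,0,0,0, -1,0,0,0,0, -1,0,0,0,0]'
```

```text
clock: 15.7
eef_pos: [0.4365, -0.3317, 0.1423]
tool_rot: [0.041, 0.999, -0.001, 0.002]
ft_force: [-0.4, 0.7, -0.0]
grip_width: 0.0367
clock: 16.0
eef_pos: [0.4365, -0.3318, 0.1422]
tool_rot: [0.042, 0.999, -0.001, 0.002]
ft_force: [0.8, 2.8, 6.2]
grip_width: 0.0365
```

```bash
python3 -m inch '[-1,0,0,-10,0, -1,0,0,-30,0, -1,0,0,-60,0, -1,0,0,-100,0, -1,0,0,-135,0, -1,0,0,-150,0, -1,0,0,-150,0]';python3 - <<'E'
from h import *
c=snap('wrist','w11');o=sensors.get_obs();print(o['eef_pos'],o['tool_rot'],o['grip_width'],o['ft_force'])
E
```

```text
clock: 16.7
eef_pos: [0.4361, -0.3324, 0.2938]
tool_rot: [0.042, 0.999, -0.002, 0.003]
ft_force: [0.3, -0.1, -0.8]
grip_width: 0.0366
[ 0.43545834 -0.33188644  0.29152095] [ 0.04204995  0.99911414 -0.00105784  0.00127137] 0.03647929635627865 [-0.17451585  0.01217076 -1.13794071]
```

View pics/w11.png

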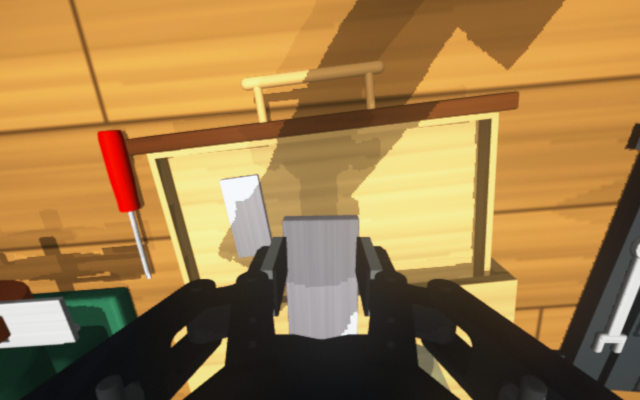

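```bash
python3 -m inch '[-1,5,30,0,0, -1,15,75,0,0, -1,30,120,0,0.2, -1,45,165,0,0.4, -1,60,212,0,0.6, -1,70,260,0,0.8, -1,80,308,0,0.9, -1,80,356,0,0.9]';python3 - <<'E'
from h import *
from scipy.spatial.transform import Rotation as R
o=sensors.get_obs();print(o['eef_pos'],o['tool_rot'])
print(R.from_quat(o['tool_rot']).inv().apply(np.array([.392,.2065,.15])-o['eef_pos'])*1000)
E
```

```text
clock: 17.55
eef_pos: [0.3828, 0.0314, 0.2885]
tool_rot: [0.089, 0.996, -0.0, -0.002]
ft_force: [1.2, -0.1, -0.8]
grip_width: 0.0366
[0.38281174 0.03144503 0.28854708] [ 8.93954029e-02  9.95994673e-01 -4.42683410e-04 -1.69637128e-03]
[ 21.67456215 174.05736463 138.41317757]
```

```bash
python3 -m inch '[-1,6,45,0,0, -1,12,90,0,0, -1,20,135,20,0, -1,22,170,60,0, -1,22,170,100,0, -1,22,170,125,0, -1,22,170,138,0, -1,22,170,138,0]';python3 -m inch '[-1,0,0,0,0, -1,0,0,0,0]'
python3 - <<'E'
from h import *
from scipy.spatial.transform import Rotation as R
o=sensors.get_obs();print(o['eef_pos'],o['tool_rot'])
print(R.from_quat(o['tool_rot']).inv().apply(np.array([.392,.2065,.138])-o['eef_pos'])*1000)
E
```

```text
clock: 18.35
eef_pos: [0.3909, 0.1999, 0.1484]
tool_rot: [0.089, 0.996, -0.002, -0.004]
ft_force: [-0.9, 0.1, -0.5]
grip_width: 0.0362
clock: 18.55
eef_pos: [0.3942, 0.2013, 0.1526]
tool_rot: [0.089, 0.996, 0.0, 0.0]
ft_force: [0.1, 0.6, -1.0]
grip_width: 0.0365
[0.39415527 0.20129898 0.15258522] [8.90659635e-02 9.96025566e-01 2.82889403e-04 4.95911484e-04]
[ 3.05753436  4.72659402 14.58544912]
```

```bash
python3 -m inch '[-1,2,4.8,0,0, -1,2,4.8,6,0, -1,2,4.8,11,0, -1,2,4.8,12,0, -1,2,4.8,12,0, -1,2,4.8,12,0]';python3 -m inch '[-1,0,0,1,0, -1,0,0,1,0]';python3 -m inch '[-1,0,0,1,0, -1,0,0,1,0]';python3 -m inch '[-1,0,0,1,0, -1,0,0,1,0]'
```

```text
clock: 19.15
eef_pos: [0.3926, 0.2063, 0.14]
tool_rot: [0.089, 0.996, -0.0, -0.0]
ft_force: [0.5, 0.4, -0.1]
grip_width: 0.0363
clock: 19.35
eef_pos: [0.3926, 0.2063, 0.139]
tool_rot: [0.089, 0.996, 0.0, 0.0]
ft_force: [0.3, 0.5, -1.4]
grip_width: 0.0369
clock: 19.55
eef_pos: [0.3927, 0.2064, 0.138]
tool_rot: [0.089, 0.996, 0.0, 0.0]
ft_force: [-0.2, 0.3, -0.3]
grip_width: 0.0365
clock: 19.75
eef_pos: [0.3926, 0.2064, 0.1371]
tool_rot: [0.089, 0.996, 0.0, 0.0]
ft_force: [-1.9, 0.1, 3.3]
grip_width: 0.0366
```

```bash
python3 -m inch '[-1,0,0,-1.6,0, -1,-8,0,-1.6,0, -1,-15,0,-1.6,0, -1,-19,-0.5,-1.6,0, -1,-24,-0.5,-1.6,0, -1,-28,-0.5,-1.6,0]'
python3 - <<'E'
from h import *
snap('side','s12');c=snap('scene','c12');o=sensors.get_obs();print(o['eef_pos'],o['tool_rot'])
a=cv2.imread('pics/s12.png');cv2.imwrite('pics/z12.png',cv2.resize(a[120:200,250:350],None,fx=7,fy=7,interpolation=2))
E
```

```text
clock: 20.35
eef_pos: [0.4206, 0.2007, 0.1384]
tool_rot: [0.089, 0.996, -0.0, -0.0]
ft_force: [-1.0, 0.7, -0.3]
grip_width: 0.0366
[0.42077051 0.20078153 0.13853829] [8.92185530e-02 9.96012053e-01 4.19633650e-05 1.97874904e-04]
```

View pics/z12.png

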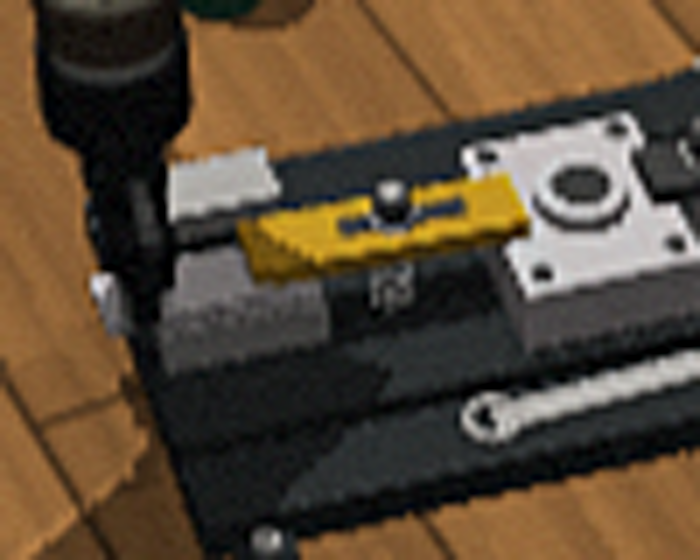

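```bash
python3 -m inch '[-1,-6,0,0,0, -1,-13,0,0,0, -1,-20,0,0,0, -1,-25,0,0,0, -1,-28,0,0,0, -1,-28,0,0,0]';python3 -m inch '[-1,0,0,1,0, -1,0,0,2.5,0, -1,0,0,2.5,0]'
```

```text
clock: 21.05
eef_pos: [0.4481, 0.1958, 0.1385]
tool_rot: [0.089, 0.996, 0.0, 0.0]
ft_force: [-0.2, -0.4, -0.5]
grip_width: 0.0369
clock: 21.35
eef_pos: [0.4479, 0.1959, 0.1381]
tool_rot: [0.089, 0.996, 0.0, 0.001]
ft_force: [-3.8, -1.1, 14.1]
grip_width: 0.0366
```

```bash
python3 -m inch '[-1,0,0,-1.5,0, 0.2,0,0,-1.5,0, 0.4,0,0,-1.5,0, 0.4,0,0,-20,0, 0.4,0,0,-60,0, 0.4,0,0,-100,0, 0.4,-40,0,-135,0, 0.4,-80,0,-162,0]';python3 -m inch '[0.4,0,0,0,0, 0.4,0,0,0,0]'
python3 - <<'E'
from h import *
c=snap('wrist','w13');snap('side','s13');snap('scene','c13');o=sensors.get_obs();print(o['eef_pos'],o['tool_rot'])
a=c['pixels'][70:300,250:450,::-1];cv2.imwrite('pics/z13.png',cv2.resize(a,None,fx=2.5,fy=2.5,interpolation=2))
a=cv2.imread('pics/c13.png');cv2.imwrite('pics/z13c.png',cv2.resize(a[200:300,290:420],None,fx=5.5,fy=5.5,interpolation=2))
rects(c,.069,(285,70,350,160),smax=50,vmin=170)
E
```

```text
clock: 22.15
eef_pos: [0.5253, 0.1823, 0.2996]
tool_rot: [0.088, 0.996, 0.0, 0.001]
ft_force: [1.7, 1.0, -0.4]
grip_width: 0.0599
clock: 22.35
eef_pos: [0.5259, 0.1818, 0.297]
tool_rot: [0.089, 0.996, 0.0, 0.0]
ft_force: [-0.1, -0.1, -0.8]
grip_width: 0.0597
[0.52364938 0.18182086 0.29554939] [ 8.86430104e-02  9.96061271e-01 -7.97714484e-04 -1.92978823e-03]
px (300, 83, 42, 57) ctr mm [454.8 194.2] size [39.9 53.8] yaw -9.15
```

View pics/z13.png

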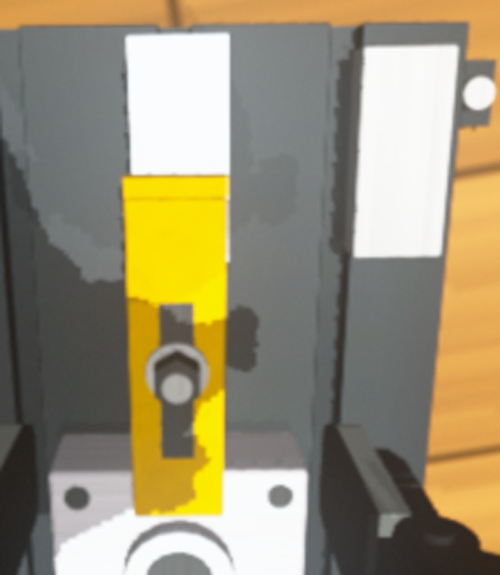

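View pics/z13c.png

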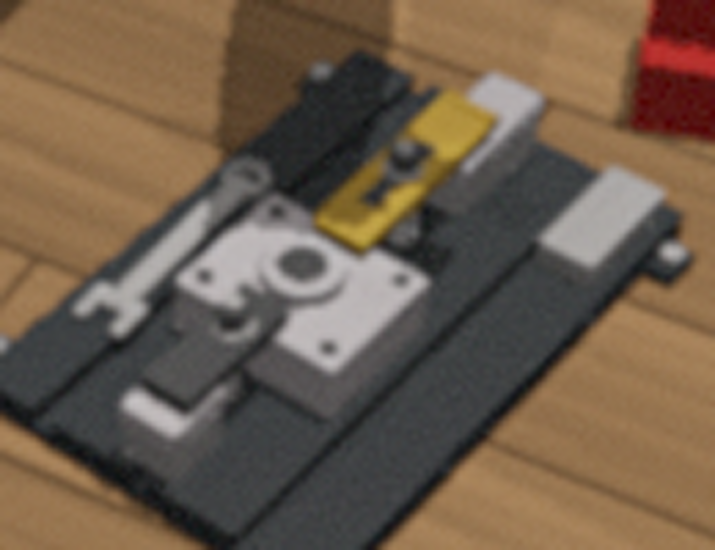

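```bash
python3 -m inch '[-1,24,0,0,0, -1,24,0,0,0, -1,24,0,40,0, -1,24,0,75,0, -1,24,0,100,0, -1,24,0,115,0, -1,24,0,122,0, -1,24,0,122,0]';python3 -m inch '[-1,0,0,1,0, -1,0,0,2,0, -1,0,0,2,0]'
python3 - <<'E'
from h import *
from scipy.spatial.transform import Rotation as R
snap('side','s14');snap('scene','c14');o=sensors.get_obs();print(o['eef_pos'],o['ft_force'],o['grip_width'],R.from_quat(o['tool_rot']).inv().apply(np.array([.5002,.1858,.165])-o['eef_pos'])*1000)
a=cv2.imread('pics/s14.png');cv2.imwrite('pics/z14.png',cv2.resize(a[110:200,250:350],None,fx=6,fy=6,interpolation=2))
E
```

```text
clock: 23.3
eef_pos: [0.5005, 0.186, 0.174]
tool_rot: [0.089, 0.996, -0.001, -0.001]
ft_force: [-0.3, -0.3, 0.1]
grip_width: -0.0002
clock: 23.6
eef_pos: [0.5021, 0.1864, 0.1742]
tool_rot: [0.089, 0.996, 0.0, 0.001]
ft_force: [-0.6, 0.2, 0.2]
grip_width: -0.0
[0.50196382 0.18631953 0.17396951] [-0.32297288 -0.09511994 -0.61493532] -7.351507775272338e-05 [ 1.65425731 -0.82961303  8.96706662]
```

View pics/z14.png

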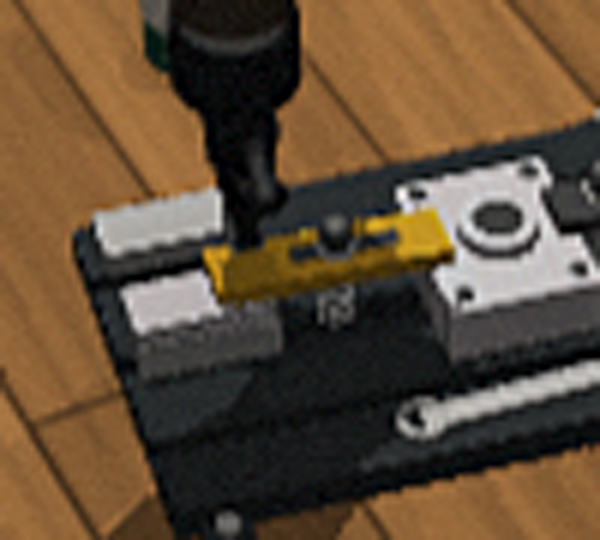

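Fingers stand just over the heel, on the centre line. Pressing down in steps, watching the force.

```bash
python3 -m inch '[-1,1.5,-0.5,3,0, -1,1.5,-0.5,6,0, -1,1.5,-0.5,8,0, -1,1.5,-0.5,8,0]';for i in 1 2 3 4 5 6; do python3 -m inch '[-1,0,0,1.5,0, -1,0,0,1.5,0]' | egrep 'pos|force'; done
```

```text
clock: 24.1
eef_pos: [0.4998, 0.1858, 0.1648]
tool_rot: [0.089, 0.996, -0.0, -0.0]
ft_force: [0.3, 0.3, -0.6]
grip_width: 0.0
eef_pos: [0.5, 0.186, 0.1636]
ft_force: [0.1, 0.4, -0.5]
eef_pos: [0.5, 0.186, 0.1621]
ft_force: [0.0, -0.3, 0.4]
eef_pos: [0.5, 0.186, 0.1606]
ft_force: [-1.1, 0.2, 0.5]
eef_pos: [0.5001, 0.186, 0.1593]
ft_force: [-0.5, 0.4, 1.3]
eef_pos: [0.5, 0.1861, 0.1577]
ft_force: [-0.4, 0.6, 1.0]
eef_pos: [0.5, 0.1861, 0.1562]
ft_force: [-0.3, 1.1, 1.7]
```

```bash
for i in 1 2 3; do python3 -m inch '[-1,0,0,1,0, -1,0,0,1,0]' | egrep 'pos|force'; done
```

```text
eef_pos: [0.5, 0.186, 0.1557]
ft_force: [-1.3, 0.5, 5.2]
eef_pos: [0.5, 0.1861, 0.1556]
ft_force: [-4.3, -1.3, 10.8]
eef_pos: [0.4999, 0.1861, 0.1556]
ft_force: [-6.3, -0.9, 16.4]
```

```bash
python3 -m inch '[-1,0,0,1,0, -1,0,0,2,0, -1,0,0,2,0, -1,0,0,2,0]'
python3 - <<'E'
from h import *
snap('side','s15');snap('scene','c15');o=sensors.get_obs();print(o['eef_pos'],o['ft_force'])
a=cv2.imread('pics/s15.png')[110:310,240:400];b=cv2.imread('pics/c15.png')[190:310,290:420]
cv2.imwrite('pics/z15.png',np.hstack([cv2.resize(a,(440,550),interpolation=2)]));cv2.imwrite('pics/z15c.png',cv2.resize(b,None,fx=4.6,fy=4.6,interpolation=2))
E
```

```text
clock: 26.3
eef_pos: [0.4999, 0.186, 0.1555]
tool_rot: [0.089, 0.996, 0.001, 0.001]
ft_force: [-9.8, -3.1, 27.0]
grip_width: -0.0002
[0.49991832 0.18605611 0.15552006] [-9.56758543 -3.55301632 27.74982556]
```

View pics/z15.png

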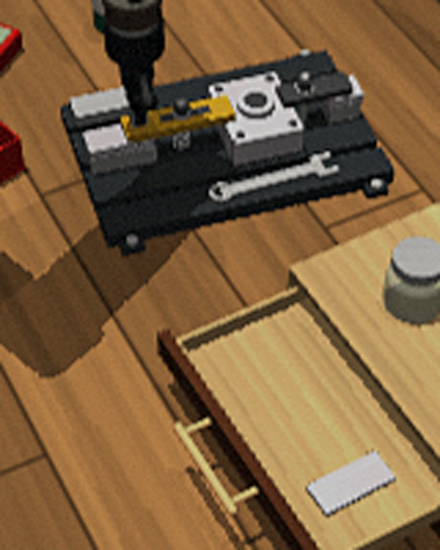

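View pics/z15c.png

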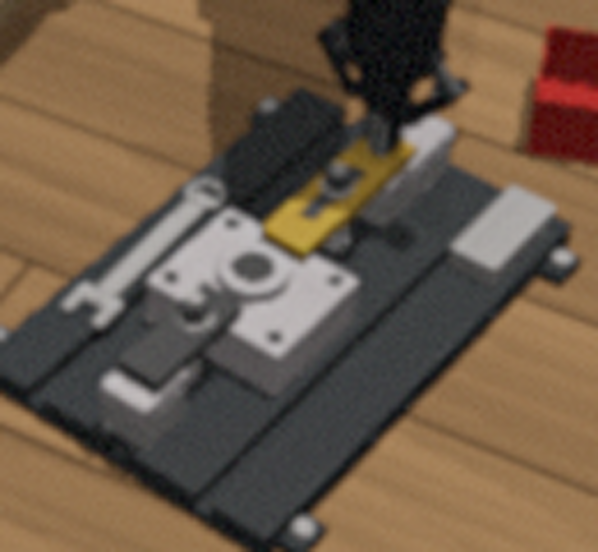

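Run:
```python
from h import *
for f,ps in (('w10',[(237,87),(374,70)]),('w11',[(244,84),(381,67)]),('w4',[(151,101),(281,87)])):
    c=load(f);print(f,[onz(c,*p,.08).round(4).tolist() for p in ps])
w=load('w1')
s=load('s15');a=cv2.imread('pics/s15.png');cv2.imwrite('pics/z16.png',cv2.resize(a[225:330,290:400],None,fx=5,fy=5,interpolation=2))
```

```text
w10 [[0.3351, -0.3961, 0.08], [0.3311, -0.2707, 0.08]]
w11 [[0.3349, -0.3962, 0.08], [0.3312, -0.2706, 0.08]]
w4 [[0.3334, -0.3974, 0.08], [0.3318, -0.2709, 0.08]]
```

View pics/z16.png

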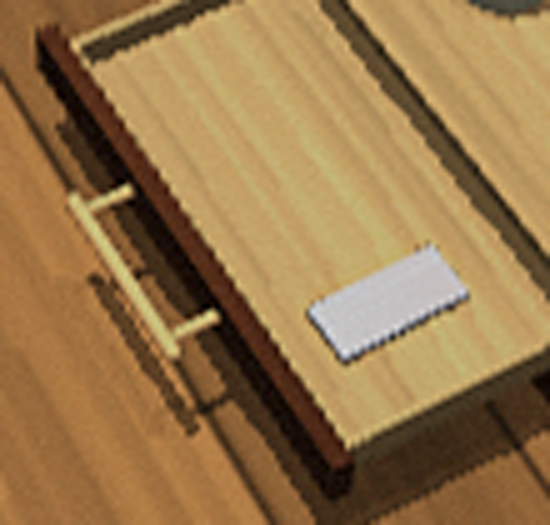

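```bash
python3 -c "
from workcell import order,sensors
print(order.job_done());o=sensors.get_obs();print(o['clock'],o['ft_force'],o['eef_pos'])"
```

```text
the job is handed in; nothing more can be done
None
the job is handed in; nothing more can be done
```

The strap is clamped down on a full stack, and the job was handed in at about 26 s of the 72 s allowed, with the fingers still pressing on the heel.

- **Drawer:** I pulled it to its stop, which showed as an 18 N jump in force. The handle bar later measured about 165.5 mm out, against 166 mm nominal. The third plate is still in the drawer.
- **Stack:** The foot is the 28 mm block. The two camera views agreed on this, and the height at which the first plate touched down confirmed it. I laid two plates on it, flat and square. After the second one, the top plate measured 40 mm wide with a yaw of -9.2°, against about -10° for the station. It sits within about 1 mm sideways of the strap.
- **Closed gap:** Block plus plates come to 44 mm, leaving 4 mm under the sprung strap, too little for a third 8 mm plate. I worked this out from the sizes and did not try a third plate.
- **Press:** With the fingers shut on the heel point, the strap went down under 1 to 2 N and then stopped hard. The tool height there, 155.6 mm, puts the strap's top at about 83 mm, which is level. The last reading was about 28 N downward, with about 10 N sideways at the fingertips.
- **Left alone:** The spare block and spanner look undisturbed in the last pictures. I saw no contact with anything else on the bench.

No check failed. A force reading after hand-in was not possible, so the 28 N is the last one before it.

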